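Shut up the sample chest

ROBOT

A 6-joint arm with a two-finger parallel gripper is mounted at the origin on the work surface. World frame = base frame: x ahead of the robot, y to its left, z up, the work surface at z = 0. Lengths are in m, angles in rad, forces in N, time in s.
With the tool pointing down it reaches from about 0.375 to 0.9 m from the base axis. Payload 3.1 kg.
Tool frame: the origin (TCP) lies on the centre line of the jaws, within the pads' length; the fingertips stand 19 mm ahead of it and the grasp point (between the pads) is the TCP; z points along the fingers, y is the line along which they close (so a half turn about z gives the same grasp; the last joint's range is limited). The gripper opens to 85 mm and grips with 20 to 120 N. Pads are 22 mm wide; open, the fingers measure 114 mm over their backs; the gripper's body (76 mm by 85 mm) begins 54 mm behind the grasp point. The pads swing forward as they close: fully open they stand 13 mm farther back than shut.
Start: joints at [-1.28, 0.527, 1.433, -0, 1.181, -0.178], TCP at [0.283, -0.557, 0.25] pointing down, gripper open.
Joint ranges: [-3.08, 3.08], [-0.75, 2.2], [0.22, 2.44], [-1.43, 4.57], [0, 2.65], [-2.85, 2.85]. Speed limits (rad/s): [2.79, 2.79, 3.14, 3.14, 3.14, 3.14].

INTERFACE

Orientations are given as a unit quaternion [x, y, z, w].
In Python, from station import manip, cams, sign_off gives the robot as it stands.
- The arm moves only by the tool carry_out, never from a script. Its argument "targets" is a list that holds one entry, the list of rows, each a list of 7 numbers: the shift along the tool's x, y, z in cm, then the turn, a rotation vector about the tool's x, y, z in degrees, then the finger opening in cm, from 0 to 8.54. A call has 1 to 12 rows; each row is the pose to reach, as a shift and turn from the pose commanded when the call began, along the tool's axes at that moment; what a row does not reach only later rows make up. A row lasts 1/12 s, in which the tool goes at most 41.7 mm and 7.16 degrees, less where a joint would pass 70% of its speed; a pose out of reach is approached as far as the arm can. A call with a gripper value outside its range is refused whole. The fingers move at their own pace and stop on an object; "force" is the grip in N (left out, the last holds). Time passes only in rows, so rows that repeat a pose let the fingers close. It gives the time, the measured TCP pose, the force, the opening and the grip force at its end, in the units of the state.
- manip.sense(): the state, without advancing time (a new reading comes with each control period).
- cams.snapshot(name): name is "scene" or "side" or "wrist"; returns the picture (420x560x3 uint8, red, green, blue); there is no depth.
- cams.camera_info(name): a dict with "K" (3x3 intrinsics, pixels), "k1" (the pictures are not rectified: a ray, as slopes to the right and down, at radius r is drawn at 1 + k1 r^2 times it, then the intrinsics apply), "T" (4x4, takes a point from camera to world coordinates). Camera axes: x right, y down, z forward; pixel columns grow to the right and rows downward; lengths in m; the calibration is good to about 2 mm. A picture is of the moment at which its call begins: read the wrist's pose just before it. camera_info takes no time and is no camera call; for the wrist camera it gives the pose at the moment of the call.
- sign_off(): hands the job in; it is judged then, once.
The state is a dict: "t": time; "q": joint angles; "qd": joint speeds; "tau": joint torques, N m; "tcp_pos": TCP position; "tool_rot": TCP orientation; "force": force on the tool from outside, world axes, zero at the start; "ft_torque": the same for the moment, N m; "finger_gap": opening from 0.0 (shut) to 1.0 (fully open); "gripper_force": force on a finger pad.
Only numpy, scipy, OpenCV 4.12 (cv2) and the standard library are available. Lean on these libraries where they do the work, as an engineer would, in place of code of your own. Each camera call takes 0.05 s, during which the arm holds its last target. There are 200 camera calls.

TASK

Close up the wooden sample chest for the night: with the fingertips, push both of its drawers fully in and push its raised lid down until it lies shut, in any order. Only push: do not grip or lift anything, do not shove the chest out of its place, and leave everything standing around it alone. Finish with the hand clear.

Things in the scene. Friction and masses are not known exactly. Their poses are not given: they have to be found in the camera images.
- chest: dark wooden stepped chest, loose, about 3 kg. Origin: centre of its underside; x from its front (drawers) to its back, y to its left, z up. Base 180 (x) x 280 (y) x 64 mm high with two drawers side by side; the front 60 mm of its top is a bare ledge; on the back 120 mm stands an open tray, rim 115 mm above the table. Shut drawer fronts stand 94 mm in front of the origin, 4 mm proud of the base.
- left_drawer (a joint): how far the left drawer (the one at the chest's +y) stands out, in m: 0 = fully shut, up to 0.100. It slides straight along the chest's x: pushing its front towards the chest's +x shuts it. It takes about 1.5 to 2 N to push, stays where it is left and stops hard at 0. Green packs lie in it.
- right_drawer (a joint): how far the right drawer (the one at the chest's -y) stands out, in m: 0 = fully shut, up to 0.100. It slides straight along the chest's x: pushing its front towards the chest's +x shuts it. It takes about 1.5 to 2 N to push, stays where it is left and stops hard at 0. Orange packs lie in it.
- left_drawer_face (a point): centre of the outer face of the left drawer's front, a white-painted upright board 124 mm wide and 48 mm high (6 to 54 mm above the table) with a flat brass inlay and no knob; moves with the drawer
- right_drawer_face (a point): centre of the outer face of the right drawer's front, a white-painted upright board 124 mm wide and 48 mm high (6 to 54 mm above the table) with a flat brass inlay and no knob; moves with the drawer
- lid (a joint): opening angle of the lid in rad: 0 = shut flat on the tray, up to 1.6. Green-painted board 124 (hinge to front edge) x 280 x 8 mm, pale panel on top, hinged along the tray's back rim; opening lifts its front edge up and back. The hinge is stiff: the lid stays at any angle; about 3 N near the front edge, square to the board, turns it.
- lid_hinge (a point): middle of the lid's hinge line, which runs along the chest's y, 90 mm behind the chest's origin and 116 mm up; the line lies in the lid's underside
- lid_edge (a point): middle of the lid's front edge, on its outer (upper) face, 124 mm from the hinge; moves with the lid
- amber_candle: bystander: amber glass candle jar with a brass lid, 72 mm across, 90 mm high; origin at the centre of its underside, z up
- black_candle: bystander: black candle jar with a black lid, 70 mm across, 85 mm high; origin at the centre of its underside, z up
- diffuser: bystander: white ceramic reed diffuser, body 72 mm across and 85 mm high, thin reeds up to 180 mm high; origin at the centre of its underside, z up
- gift_box: bystander: plain brown card gift box 65 x 65 x 85 mm high; origin at the centre of its underside, z up
- card_packs: bystander: blue and white pile of flat card packs, one solid piece 75 x 100 x 30 mm high; origin at the centre of its underside, z up
- stone_bowl: bystander: marble bowl, 100 mm across the rim, 55 mm high; origin at the centre of its underside, z up

How it is judged:
At the end, for the whole second after the job is handed in: Both drawers are within 5 mm of fully shut, the lid is within 0.06 rad of fully shut, the chest stands flat and at rest within 25 mm of where it was, and the six other things stand upright within 30 mm of where they were (value of joint each of left_drawer, right_drawer below 0.005 m and value of joint lid below 0.06 rad and distance of chest from where it was at the start of the episode below 0.025 m and angle between chest's own z axis and vertical below 0.03 rad and height (world z) of chest below 0.006 m and linear speed of chest below 0.02 m/s and distance of each of amber_candle, black_candle, diffuser, gift_box, card_packs, stone_bowl from where it was at the start of the episode below 0.03 m and angle between each of amber_candle, black_candle, diffuser, gift_box, card_packs, stone_bowl's own z axis and vertical below 0.15 rad); the robot touches nothing.
It fails at once if the chest is lifted (6 mm) or tipped (0.1 rad) (height (world z) of chest above 0.006 m or angle between chest's own z axis and vertical above 0.1 rad).
It fails at once if the chest is shoved more than 25 mm (distance of chest from where it was at the start of the episode above 0.025 m).
It fails at once if one of the things around the chest is moved more than 30 mm, lifted or tipped (distance of any of amber_candle, black_candle, diffuser, gift_box, card_packs, stone_bowl from where it was at the start of the episode above 0.03 m or angle between any of amber_candle, black_candle, diffuser, gift_box, card_packs, stone_bowl's own z axis and vertical above 0.3 rad or height (world z) of any of amber_candle, black_candle, diffuser, gift_box, card_packs, stone_bowl above 0.01 m).
It also fails if it takes over 54 s, if anything falls off the work surface, if the arm or the gripper's body presses on something with over 40 N, if the wrist force passes 120 N, or if a joint passes its speed limit or range.

## Working session

There is one attempt and no reset: what is moved stays moved. The work goes in short steps, Python scripts to look and compute and a tool call to move; the robot and the scene stay as the last step left them, time stands still between calls to the robot, and variables do not carry over. Pictures are saved under pics/ and viewed, at most 10 in all, crops included, and the job is handed in when it is done.

Besides the shell and the picture viewer there is one more tool, called after "Emit:" as name(argument=value, ...) on one line, values as JSON. carry_out: Moves the arm, as the interface text tells. Its arguments: {"type":"object","properties":{"targets":{"type":"array"},"force":{"type":"number"}},"required":["targets"]}

```bash
mkdir -p pics; ls
python3 - <<'E'
from station import manip,cams
import cv2,numpy as np
ims=[]
for n in("scene","side"):
    im=cams.snapshot(n); np.save(f"pics/{n}0.npy",im); cv2.imwrite(f"pics/{n}0.png",im[:,:,::-1])
    c=cams.camera_info(n); print(n,np.round(c["K"],1).tolist(),c["k1"],np.round(c["T"],3).tolist())
s=manip.sense(); print(s["t"],s["tcp_pos"],s["tool_rot"],s["finger_gap"])
E
```

```text
pics
scene [[444.8, 0.0, 283.2], [0.0, 444.8, 210.5], [0.0, 0.0, 1.0]] -0.057476577843752964 [[0.022, 0.844, -0.536, 1.253], [1.0, -0.02, 0.009, 0.019], [-0.003, -0.536, -0.844, 1.228], [0.0, 0.0, 0.0, 1.0]]
side [[449.6, 0.0, 278.2], [0.0, 449.6, 214.6], [0.0, 0.0, 1.0]] -0.09523699339303422 [[-0.97, -0.144, 0.193, 0.325], [-0.24, 0.507, -0.828, 1.047], [0.021, -0.85, -0.527, 0.764], [0.0, 0.0, 0.0, 1.0]]
0.1 [ 0.28280886 -0.55668602  0.24943093] [ 9.72534565e-01  2.32756473e-01 -4.94791067e-05 -9.70076584e-04] 1.0015990032910291
```

View pics/scene0.png

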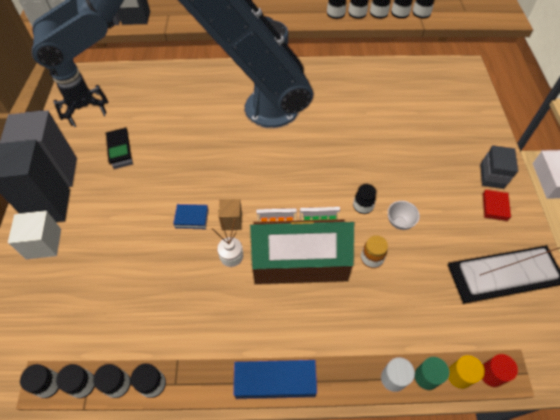

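View pics/side0.png

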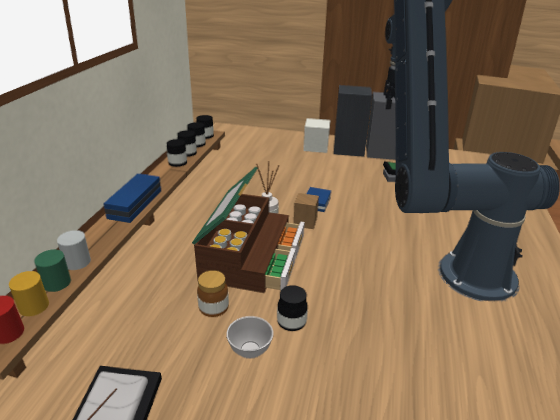

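The scene picture shows the chest with its drawers towards the robot (white fronts at about (277,212) and (320,210)) and the lid raised (green, rows 222–265). The gift box (230,215), diffuser (230,250) and card packs (190,216) stand on its right. The black candle (366,198), bowl (403,215) and amber candle (375,250) are on its left. The side picture agrees: lid about half open, drawer fronts at (290,255).

Run:
```python
import cv2,numpy as np
a=np.load("pics/scene0.npy")[190:290,225:375]; b=np.load("pics/side0.npy")[160:300,185:325]
a=cv2.resize(a,None,fx=5,fy=5,interpolation=cv2.INTER_CUBIC); b=cv2.resize(b,None,fx=4,fy=4,interpolation=cv2.INTER_CUBIC)
cv2.imwrite("pics/a.png",a[:,:,::-1]); cv2.imwrite("pics/b.png",b[:,:,::-1])
```

```text
(no output)
```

View pics/a.png

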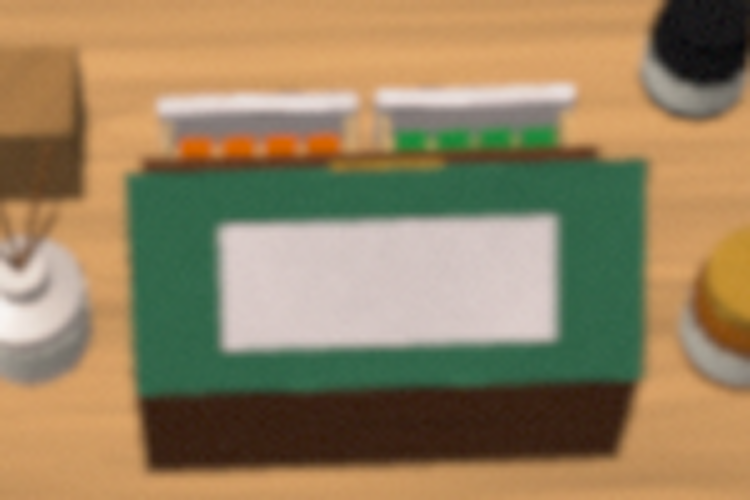

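View pics/b.png

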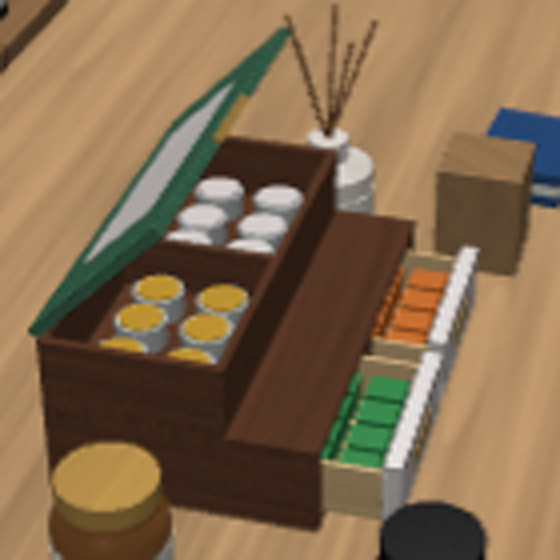

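The crops are clear. In the scene crop the chest's back bottom corners are at (150,467) and (617,452), and the lid's free edge runs (128,175)–(648,162). The tops of the drawer fronts run (157,100)–(357,95) and (375,91)–(577,86). In the side crop the left drawer front's outer top edge runs (398,488)–(440,350).

```bash
cat > h.py <<'E'
import cv2,numpy as np
from station import manip,cams
def ray(n,p):
    c=cams.camera_info(n); K=np.array(c["K"]); T=np.array(c["T"])
    u=cv2.undistortPoints(np.array([[p]],float),K,np.array([c["k1"],0,0,0,0.]))[0,0]
    return T[:3,3],T[:3,:3]@np.array([u[0],u[1],1])
def plane(n,p,z):
    o,d=ray(n,p); return o+d*(z-o[2])/d[2]
def two(p,q):
    o,d=ray("scene",p);e,f=ray("side",q)
    s=np.linalg.lstsq(np.c_[d,-f],e-o,rcond=None)[0]; a,b=o+d*s[0],e+f*s[1]
    return (a+b)/2,np.linalg.norm(a-b)
A=lambda u,v:(225+u/5-.4,190+v/5-.4)
B=lambda u,v:(185+u/4-.4,160+v/4-.4)
E
python3 - <<'E'
from h import *
np.set_printoptions(precision=4,suppress=True)
bl=plane("scene",A(150,467),0);br=plane("scene",A(617,452),0); print("back",bl,br)
ax=(br-bl)/np.linalg.norm(br-bl); print("len",np.linalg.norm(br-bl)); yv=ax; xv=np.array([yv[1],-yv[0],0]); print("xaxis",xv)
O=(bl+br)/2-.09*xv; print("O",O, "yaw",np.degrees(np.arctan2(xv[1],xv[0])))
loc=lambda p:np.array([(p-O)@xv,(p-O)@yv,p[2]])
for nm,u in dict(rR=(157,100),rL=(357,95),lR=(375,91),lL=(577,86)).items():
    p=plane("scene",A(*u),.054);print(nm,p,loc(p))
p=plane("side",B(470,250),.054);print("side r",loc(p))
p=plane("side",B(398,490),.054);print("side l",loc(p))
for nm,u,z in (("ledge l",(322,447),.064),("tray l",(220,375),.115),("tray back l",(40,342),.115)):
    print(nm,loc(plane("side",B(*u),z)))
p,e=two(A(128,175),B(288,30));print("edgeR",p,loc(p),e)
# edge from scene only: intersect with circle r=.124 about hinge
for u in((128,175),(648,162)):
    o,d=ray("scene",A(*u)); best=[]
    for t in np.linspace(.6,1.5,9001):
        l=loc(o+d*t)
        best.append((abs(np.hypot(l[0]-.09,l[2]-.116)-.1243),t,l))
    b=min(best,key=lambda k:k[0]); print("edge",o+d*b[1],b[2],"ang",np.arctan2(b[2][2]-.116,.09-b[2][0]))
for nm,px,z in(("gift bottom R",(241,229),0),("diffuser",(230,262),0),("black",(364,210),0),("amber",(373,264),0),("bowl",(403,203),.055),("bowlb",(403,227),.0)):
    p=plane("scene",px,z);print(nm,p,loc(p))
E
```

```text
back [ 0.725  -0.0584  0.    ] [0.7221 0.2199 0.    ]
len 0.27835767022617
xaxis [0.9999 0.0103 0.    ]
O [0.6335 0.0798 0.    ] yaw 0.5908738341223382
rR [ 0.5008 -0.0536  0.054 ] [-0.1341 -0.132   0.054 ]
rL [0.5001 0.0718 0.054 ] [-0.1335 -0.0066  0.054 ]
lR [0.4974 0.0833 0.054 ] [-0.1361  0.0049  0.054 ]
lL [0.4967 0.2105 0.054 ] [-0.1354  0.1321  0.054 ]
side r [-0.1268 -0.1249  0.054 ]
side l [-0.1348  0.1504  0.054 ]
ledge l [-0.0831  0.1344  0.064 ]
tray l [-0.0223  0.145   0.115 ]
tray back l [0.0946 0.1416 0.115 ]
edgeR [ 0.648  -0.0583  0.208 ] [ 0.013  -0.1383  0.208 ] 0.002924749977929302
edge [ 0.6513 -0.0584  0.2161] [ 0.0164 -0.1384  0.2161] ang 0.9368227274044879
edge [0.6511 0.2171 0.218 ] [0.019  0.1371 0.218 ] ang 0.9624502241866989
gift bottom R [ 0.5386 -0.104   0.    ] [-0.0968 -0.1828  0.    ]
diffuser [ 0.6543 -0.1344  0.    ] [ 0.0185 -0.2144  0.    ]
black [ 0.4764  0.297  -0.    ] [-0.1549  0.2188 -0.    ]
amber [0.6716 0.3014 0.    ] [0.0403 0.2212 0.    ]
bowl [0.4879 0.4118 0.055 ] [-0.1423  0.3335  0.055 ]
bowlb [0.5439 0.4149 0.    ] [-0.0862  0.336   0.    ]
```

Emit:
carry_out(targets=[[[2.65,-2.9,0,0,0,4,0],[5.3,-5.8,0,0,0,8,0],[7.9,-8.7,0,0,0,12,0],[10.6,-11.6,0,0,0,16,0],[13.2,-14.5,0,0,0,20,0],[15.9,-17.4,0,0,0,24,0],[18.5,-20.3,0,0,0,26.3,0],[21.2,-23.2,0,0,0,26.3,0],[23.8,-26.1,0,0,0,26.3,0],[26.5,-29.0,0,0,0,26.3,0],[29.1,-31.9,0,0,0,26.3,0],[29.1,-31.9,0,0,0,26.3,0]]])

```text
t: 1.1
tcp_pos: [0.3972, -0.1343, 0.2499]
tool_rot: [1.0, 0.009, -0.001, -0.002]
force: [0.2, 0.5, 0.6]
finger_gap: 0.0
gripper_force: 0.0
```

Emit:
carry_out(targets=[[[1.1,-3.7,0,0,0,0,0],[2.2,-7.4,0,0,0,0,0],[3.3,-11,0,0,0,0,0],[4.3,-14.5,2,0,0,0,0],[4.3,-14.5,6,0,0,0,0],[4.3,-14.5,10,0,0,0,0],[4.3,-14.5,14,0,0,0,0],[4.3,-14.5,17,0,0,0,0],[4.3,-14.5,19,0,0,0,0],[4.3,-14.5,20,0,0,0,0],[4.3,-14.5,20,0,0,0,0],[4.3,-14.5,20,0,0,0,0]]])

```text
t: 2.1
tcp_pos: [0.4393, 0.0041, 0.0497]
tool_rot: [1.0, 0.005, -0.001, -0.0]
force: [-0.5, -0.0, 0.1]
finger_gap: 0.002
gripper_force: 0.0
```

Run:
```python
from h import *
s=manip.sense();print(s["t"],s["tcp_pos"],s["tool_rot"],s["force"])
for n in("scene","side"): np.save(f"pics/{n}1.npy",cams.snapshot(n))
a=np.load("pics/scene1.npy")[160:290,205:395];b=np.load("pics/side1.npy")[150:300,195:355]
a=cv2.resize(a,(520,356),interpolation=2);b=cv2.resize(b,(280,262),interpolation=2)
o=np.zeros((356,800,3),np.uint8);o[:,:520]=a;o[:262,520:]=b
cv2.imwrite("pics/c1.png",o[:,:,::-1])
```

```text
2.1 [0.43925052 0.00411172 0.04973353] [ 9.99985815e-01  5.25981775e-03 -8.16386166e-04 -1.91545982e-04] [-0.54338462 -0.01575982  0.09098443]
```

View pics/c1.png

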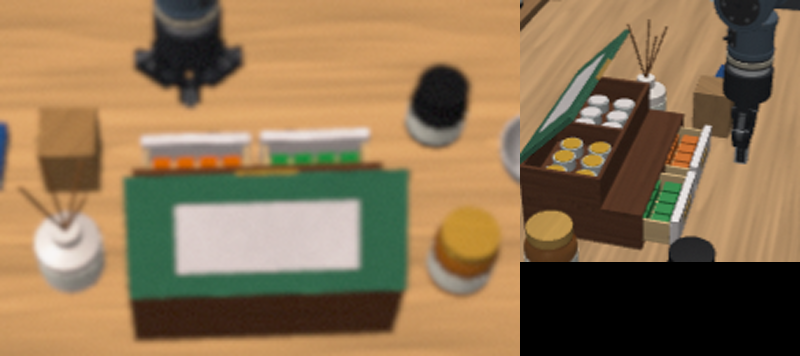

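The shut fingertips hang in front of the right drawer's centre, at about (190,95) in the left view, well clear of the gift box and candle. Next I push.

Emit:
carry_out(targets=[[[1,0,0,0,0,0,0],[2,0,0,0,0,0,0],[3,0,0,0,0,0,0],[3.8,0,0,0,0,0,0],[4.4,0,0,0,0,0,0],[5,0,0,0,0,0,0],[5.6,0,0,0,0,0,0],[6.2,0,0,0,0,0,0],[6.8,0,0,0,0,0,0],[7.4,0,0,0,0,0,0],[8,0,0,0,0,0,0],[8,0,0,0,0,0,0]]])

```text
t: 3.2
tcp_pos: [0.5214, 0.0051, 0.0503]
tool_rot: [1.0, 0.005, 0.001, 0.0]
force: [0.3, 0.7, 0.7]
finger_gap: -0.0
gripper_force: 0.0
```

Emit:
carry_out(targets=[[[0.2,0,0,0,0,0,0],[0.4,0,0,0,0,0,0],[0.6,0,0,0,0,0,0]]])

```text
t: 3.45
tcp_pos: [0.525, 0.0053, 0.0502]
tool_rot: [1.0, 0.005, -0.001, -0.0]
force: [-2.8, 0.0, 0.6]
finger_gap: 0.001
gripper_force: 0.8
```

```bash
cat > look.py <<'E'
import sys; from h import *
k=sys.argv[1]
s=manip.sense();print(s["t"],s["tcp_pos"],s["force"])
for n in("scene","side"): np.save(f"pics/{n}{k}.npy",cams.snapshot(n))
a=np.load(f"pics/scene{k}.npy")[190:290,225:375];b=np.load(f"pics/side{k}.npy")[160:300,185:325]
a=cv2.resize(a,(450,300),interpolation=2);b=cv2.resize(b,(350,350),interpolation=2)
o=np.zeros((350,800,3),np.uint8);o[:300,:450]=a;o[:350,450:]=b
cv2.imwrite(f"pics/c{k}.png",o[:,:,::-1])
E
python3 look.py 2
```

```text
3.45 [0.52501581 0.00532732 0.05018955] [-2.75553124e+00  2.70557190e-04  6.20683112e-01]
```

View pics/c2.png

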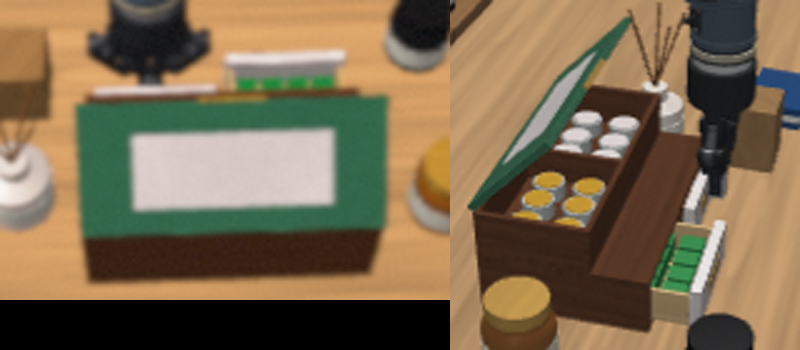

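The right drawer is nearly in: its front at (160,90) sits almost at the ledge, with about 2.8 N of sliding force. I keep pushing in small steps until it stops hard.

Emit:
carry_out(targets=[[[0.2,0,0,0,0,0,0],[0.4,0,0,0,0,0,0],[0.4,0,0,0,0,0,0]]])

```text
t: 3.8
tcp_pos: [0.5298, 0.0054, 0.0502]
tool_rot: [1.0, 0.005, 0.0, -0.0]
force: [-1.1, 0.6, -1.5]
finger_gap: 0.003
gripper_force: 0.4
```

Emit:
carry_out(targets=[[[0.2,0,0,0,0,0,0],[0.3,0,0,0,0,0,0],[0.3,0,0,0,0,0,0]]])

```text
t: 4.05
tcp_pos: [0.5327, 0.0054, 0.0503]
tool_rot: [1.0, 0.005, 0.0, -0.0]
force: [-1.8, 0.2, -0.4]
finger_gap: 0.001
gripper_force: 0.4
```

Emit:
carry_out(targets=[[[0.15,0,0,0,0,0,0],[0.3,0,0,0,0,0,0],[0.3,0,0,0,0,0,0]]])

```text
t: 4.3
tcp_pos: [0.5341, 0.0055, 0.0503]
tool_rot: [1.0, 0.006, -0.002, -0.0]
force: [-4.8, -2.4, 1.8]
finger_gap: -0.0
gripper_force: 2.2
```

Emit:
carry_out(targets=[[[0.1,0,0,0,0,0,0],[0.1,0,0,0,0,0,0]]])

```text
t: 4.47
tcp_pos: [0.5342, 0.0055, 0.0503]
tool_rot: [1.0, 0.006, -0.003, -0.0]
force: [-6.7, -2.9, 3.6]
finger_gap: 0.002
gripper_force: 3.1
```

The right drawer is at its hard stop: the TCP held at x = 0.534 while the force climbed. I back off and move to the left drawer.

Emit:
carry_out(targets=[[[-3,0,0,0,0,0,0],[-6,0,0,0,0,0,0],[-8.5,0,0,0,0,0,0],[-8.5,-3,0,0,0,0,0],[-8.5,-6.5,0,0,0,0,0],[-8.5,-10,0,0,0,0,0],[-8.5,-13,0,0,0,0,0],[-8.5,-14.2,0,0,0,0,0],[-8.5,-14.2,0,0,0,0,0],[-7,-14.2,0,0,0,0,0],[-6,-14.2,0,0,0,0,0],[-5,-14.2,0,0,0,0,0]]])

```text
t: 5.47
tcp_pos: [0.4869, 0.1463, 0.0505]
tool_rot: [1.0, 0.005, 0.001, -0.0]
force: [-5.9, 0.1, 1.4]
finger_gap: 0.002
gripper_force: 3.4
```

Emit:
carry_out(targets=[[[0.6,0,0,0,0,0,0],[1.2,0,0,0,0,0,0],[1.8,0,0,0,0,0,0],[2.4,0,0,0,0,0,0],[2.9,0,0,0,0,0,0],[3.4,0,0,0,0,0,0],[3.7,0,0,0,0,0,0],[3.9,0,0,0,0,0,0],[4.1,0,0,0,0,0,0],[4.3,0,0,0,0,0,0],[4.3,0,0,0,0,0,0]]])

```text
t: 6.38
tcp_pos: [0.5284, 0.1474, 0.0503]
tool_rot: [1.0, 0.005, 0.0, -0.0]
force: [-0.4, -0.9, -0.3]
finger_gap: 0.003
gripper_force: 0.4
```

Emit:
carry_out(targets=[[[0.15,0,0,0,0,0,0],[0.3,0,0,0,0,0,0],[0.3,0,0,0,0,0,0]]])

```text
t: 6.63
tcp_pos: [0.5312, 0.1475, 0.0503]
tool_rot: [1.0, 0.005, 0.0, -0.0]
force: [-1.4, -0.1, -0.5]
finger_gap: 0.0
gripper_force: 0.5
```

Emit:
carry_out(targets=[[[0.15,0,0,0,0,0,0],[0.3,0,0,0,0,0,0],[0.3,0,0,0,0,0,0]]])

```text
t: 6.88
tcp_pos: [0.5329, 0.1475, 0.0503]
tool_rot: [1.0, 0.005, -0.001, -0.0]
force: [-3.9, 0.3, 2.6]
finger_gap: 0.002
gripper_force: 1.9
```

Emit:
carry_out(targets=[[[0.15,0,0,0,0,0,0],[0.15,0,0,0,0,0,0]]])

```text
t: 7.05
tcp_pos: [0.5329, 0.1475, 0.0503]
tool_rot: [1.0, 0.005, -0.003, 0.0]
force: [-6.3, -0.2, 4.7]
finger_gap: -0.003
gripper_force: 3.1
```

Both drawers are at their stops. Next I go up and over the lid, to a point behind it at mid-width.

Emit:
carry_out(targets=[[[-2,0,0,0,0,0,0],[-4,0,0,0,0,0,0],[-4,0,-4,0,0,0,0],[-4,1,-8,0,0,0,0],[-4,2,-11.5,0,0,0,0],[-4,3,-15,0,0,0,0],[-4,4,-18.5,0,0,0,0],[-4,5,-22,0,0,0,0],[-4,6,-25,0,0,0,0],[-4,6.7,-27,0,0,0,0],[-4,6.7,-27,0,0,0,0],[-4,6.7,-27,0,0,0,0]]])

```text
t: 8.05
tcp_pos: [0.4977, 0.0796, 0.322]
tool_rot: [1.0, 0.005, 0.003, 0.0]
force: [-0.7, -0.0, -1.0]
finger_gap: 0.001
gripper_force: 0.0
```

Emit:
carry_out(targets=[[[3,0,0,0,0,0,0],[6,0,0,0,0,0,0],[9,0,0,0,0,0,0],[12,0,0,0,0,0,0],[15,0,0,0,0,0,0],[18,0,0,0,0,0,0],[21,0,0,0,0,0,0],[24,0,0,0,0,0,0],[24.5,0,0,0,0,0,0],[24.5,0,0,0,0,0,0],[24.5,0,0,0,0,0,0]]])

```text
t: 8.97
tcp_pos: [0.7402, 0.083, 0.3177]
tool_rot: [1.0, 0.006, -0.002, -0.0]
force: [-0.8, -0.5, 0.4]
finger_gap: 0.001
gripper_force: 0.0
```

```bash
python3 look.py 3
```

```text
8.9667 [0.74016217 0.08303497 0.31774468] [-0.8403691  -0.524768    0.44464026]
```

View pics/c3.png

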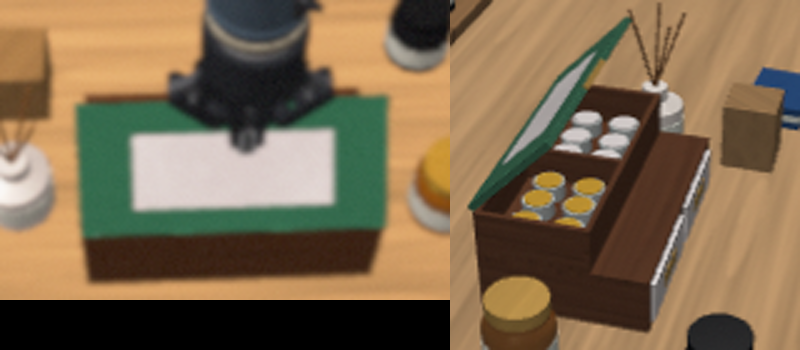

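The side view shows both drawer fronts flush, and the lid is unmoved with the fingertips above and behind it. Next I come down and sweep the lid along its arc.

Emit:
carry_out(targets=[[[-0.5,0,3,0,0,0,0],[-1.5,0,6,0,0,0,0],[-2.5,0,8.3,0,0,0,0],[-3.4,0,8.4,0,0,0,0],[-4.25,0,8.6,0,0,0,0],[-5.2,0,9.1,0,0,0,0],[-6.1,0,9.6,0,0,0,0],[-6.9,0,10.2,0,0,0,0],[-7.7,0,10.9,0,0,0,0],[-7.7,0,10.9,0,0,0,0]]])

```text
t: 9.9
tcp_pos: [0.6614, 0.0821, 0.2112]
tool_rot: [1.0, 0.006, -0.001, -0.0]
force: [-0.0, 0.0, 0.1]
finger_gap: -0.0
gripper_force: 0.0
```

Emit:
carry_out(targets=[[[-0.6,0,0.9,0,0,0,0],[-1.2,0,1.9,0,0,0,0],[-1.7,0,2.8,0,0,0,0],[-2.2,0,3.7,0,0,0,0]]])

```text
t: 10.23
tcp_pos: [0.6422, 0.0817, 0.1757]
tool_rot: [1.0, 0.005, 0.001, 0.0]
force: [1.1, -1.0, 1.6]
finger_gap: -0.004
gripper_force: 1.0
```

```bash
python3 look.py 4
```

```text
10.2333 [0.6422294  0.08166527 0.17565867] [ 1.05385446 -1.01799933  1.60993295]
```

View pics/c4.png

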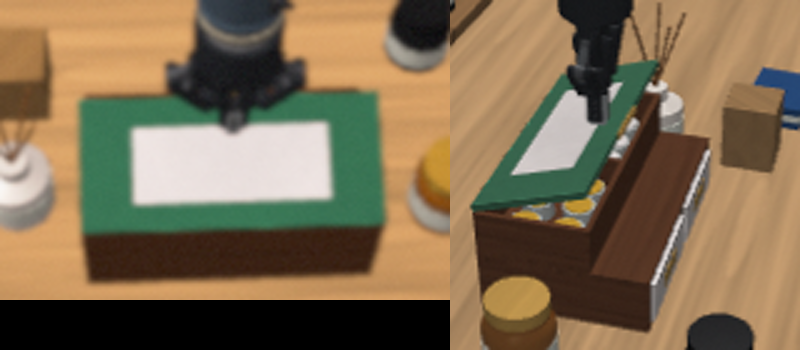

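The lid has come down to roughly 0.35 rad, with the fingertips on its face near the front edge at (598,110). I continue down.

Emit:
carry_out(targets=[[[-0.2,0,0.8,0,0,0,0],[-0.5,0,1.6,0,0,0,0],[-0.6,0,2.2,0,0,0,0],[-0.7,0,2.8,0,0,0,0],[-0.7,0,2.8,0,0,0,0]]])

```text
t: 10.75
tcp_pos: [0.6344, 0.0815, 0.1449]
tool_rot: [1.0, 0.005, -0.001, -0.0]
force: [-0.1, 0.7, 0.7]
finger_gap: -0.0
gripper_force: 0.0
```

Emit:
carry_out(targets=[[[0,0,0.15,0,0,0,0],[0,0,0.3,0,0,0,0],[0,0,0.3,0,0,0,0]]])

```text
t: 11.0
tcp_pos: [0.6347, 0.0815, 0.1432]
tool_rot: [1.0, 0.005, -0.001, 0.0]
force: [0.3, -0.3, 0.0]
finger_gap: -0.001
gripper_force: 0.0
```

Emit:
carry_out(targets=[[[0,0,0.15,0,0,0,0],[0,0,0.3,0,0,0,0],[0,0,0.3,0,0,0,0]]])

```text
t: 11.25
tcp_pos: [0.6349, 0.0815, 0.143]
tool_rot: [1.0, 0.006, -0.0, 0.0]
force: [-4.9, -0.3, 15.0]
finger_gap: 0.002
gripper_force: 7.2
```

The lid is on its rim: 15 N with no travel, at the expected height. I retreat clear and check.

Emit:
carry_out(targets=[[[0,0,-2,0,0,0,0],[0,0,-5,0,0,0,0],[0,0,-8,0,0,0,0],[0,0,-11,0,0,0,0],[-3,0,-14,0,0,0,0],[-6,0,-16,0,0,0,0],[-9,0,-17,0,0,0,0],[-12,0,-17,0,0,0,0],[-15,0,-17,0,0,0,0],[-18,0,-17,0,0,0,0],[-18,0,-17,0,0,0,0],[-18,0,-17,0,0,0,0]]])

```text
t: 12.25
tcp_pos: [0.4537, 0.0797, 0.3105]
tool_rot: [1.0, 0.005, 0.0, -0.0]
force: [0.4, -0.5, 0.2]
finger_gap: 0.003
gripper_force: 0.0
```

```bash
python3 look.py 5
```

```text
12.25 [0.45367998 0.07973055 0.31053959] [ 0.39711263 -0.51530153  0.24631608]
```

View pics/c5.png

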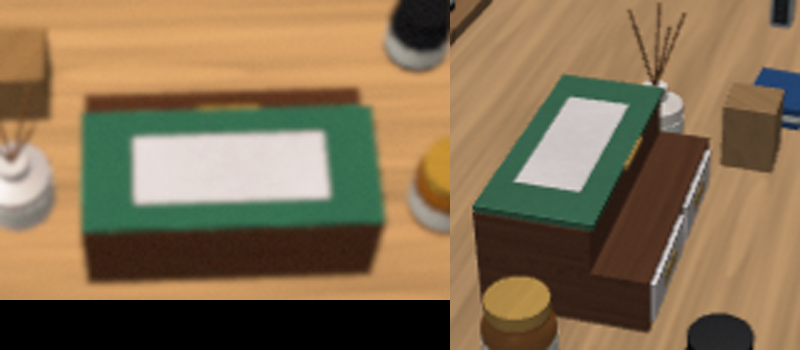

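The lid lies flat and both drawers are flush. The chest and the things around it stand where they were, and the hand is clear.

```bash
python3 -c "
from station import sign_off
print(sign_off())"
```

```text
the job is handed in; nothing more can be done
None
```

I pushed both drawers in to their stops and the lid down flat, with the chest and the things around it unmoved in the last pictures, and handed the job in at about 12 s with the hand clear; the sign-off gave no verdict.

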